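Close up the printing row and bolt it

ROBOT

A 6-joint arm with a two-finger parallel gripper is mounted at the origin on the work surface. World frame = base frame: x ahead of the robot, y to its left, z up, the work surface at z = 0. Lengths are in m, angles in rad, forces in N, time in s.
With the tool pointing down it reaches from about 0.4 to 0.825 m from the base axis. Payload 7 kg.
Tool frame: the origin (TCP) lies between the finger pads; the fingertips stand 8 mm ahead of it and the grasp point (between the pads) lies 11 mm behind it (arm.finger_overhang is the distance from the TCP to the fingertips, in m); z points along the fingers, y is the line along which they close (so a half turn about z gives the same grasp; the last joint's range is limited). The gripper opens to 88 mm and grips with 3 to 60 N. Pads are 19 mm wide; open, the fingers measure 130 mm over their backs; the gripper's body (78 mm by 193 mm) begins 47 mm behind the grasp point.
Start: joints at [1.607, 0.359, 0.012, 0, -1.224, -0.288], TCP at [0.168, 0.654, 0.235] pointing down, gripper open.
Joint ranges: [-3.07, 3.07], [-1.43, 2.12], [-1.02, 1.25], [-3.03, 1.67], [-3.05, -0], [-3.03, 3.03]. Speed limits (rad/s): [2.39, 2.39, 3.01, 3.14, 3.14, 3.14].

INTERFACE

Orientations are given as [roll, pitch, yaw] about the fixed x, y, z axes, in that order (R = Rz(yaw) Ry(pitch) Rx(roll)).
In Python, from station import arm gives the robot as it stands.
- The arm moves only by the tool move_arm, never from a script. Its argument "rows" is text: rows parted by semicolons, each of 7 numbers parted by spaces: the turn, a rotation vector about the tool's x, y, z in degrees, then the shift along the tool's x, y, z in m, then the finger opening in m, from 0 to 0.0876. A call has 1 to 8 rows; each row shifts and turns the commanded pose from where the row before left it, along the tool's axes as they then stand; what a row does not reach is not made up. A row lasts 1/8 s, in which the tool goes at most 62.5 mm and 10.7 degrees, less where a joint would pass 70% of its speed; a pose out of reach is approached as far as the arm can. A call is refused whole if a number of a shift passes 0.0625 or a number of a turn 10.7, either way. A call with a gripper value outside its range is refused whole. The fingers move at their own pace and stop on an object; "squeeze" is the grip in N (left out, the last holds). Time passes only in rows, so rows that do not move let the fingers close. It gives the time, the measured TCP pose, the force, the opening and the grip force at its end, in the units of the state.
- arm.get_state(): the state, without advancing time (a new reading comes with each control period).
- arm.grab_frame(name): name is "side" or "top" or "wrist"; returns (picture, depth): 480x640x3 uint8, blue, green, red; 480x640 float32, m along the optical axis (not along the pixel's ray), 0 where there is no reading.
- arm.camera_model(name): a dict with "mtx" (3x3 intrinsics, pixels), "k1" (the pictures are not rectified: a ray, as slopes to the right and down, at radius r is drawn at 1 + k1 r^2 times it, then the intrinsics apply), "camera_from_world" (4x4, takes a point from world to camera coordinates); the wrist camera has in their place "mount" (4x4, takes a point from camera to tool coordinates, whose origin is the TCP and whose axes are the flange's). Camera axes: x right, y down, z forward; pixel columns grow to the right and rows downward; lengths in m; the calibration is good to about 2 mm. A picture is of the moment at which its call begins: read the wrist's pose just before it. camera_model takes no time and is no camera call.
- arm.job_done(): hands the job in; it is judged then, once.
The state is a dict: "t": time; "q": joint angles; "qd": joint speeds; "joint_efforts": joint torques, N m; "eef_pos": TCP position; "ee_rot": TCP orientation; "force": force on the tool from outside, world axes, zero at the start; "moment": the same for the moment, N m; "width": finger opening in m; "gripper_force": force on a finger pad.
Only numpy, scipy, OpenCV 4.12 (cv2) and the standard library are available. Lean on these libraries where they do the work, as an engineer would, in place of code of your own. Each camera call takes 0.05 s, during which the arm holds its last target. There are 200 camera calls.

TASK

With the fingertips, push the row of touching wooden blocks along the channel of the proofing board from its tail, slowly and as one closed-up train, until the front block is fully home against the end stop. Then push the steel keeper bolt all the way across behind the row. Only push: do not lift or carry any block, and leave the spare block, ink tin and the other things alone.

Things in the scene. Friction and masses are not known exactly. Their poses are not given: they have to be found in the camera images.
- board: Plywood proofing board, 230 x 420 x 14 thick, fixed. Origin on its underside; y runs along the channel to the end stop (roughly the robot's left), x across it, away from the robot, z up. Channel: centre line x = +30, 46 wide, floor z = 14, between two aluminium rails 12 wide, tops at z = 26, y = -190 to 190; open and clear behind the row. (Sizes in mm.)
- stop_face (a point): Point on the face of the end stop (dark steel bar across the channel, 34 tall, face at board y = +170) that the row comes up against: on the channel's centre line, 20 above the channel floor. Axes as the board's. (Sizes in mm.)
- mount: Front of the row, nearest the end stop: wood-mounted printing block with a grey, blue-inked top, loose, plain pale wood, 44 wide across the channel, 40 tall, 60 long along the channel; origin: centre of its underside; axes as the board's. The row starts 55 to 125 mm short of the stop. (Sizes in mm.)
- spacer_a: Second in the row, spacer block: loose, plain pale wood, 44 wide across the channel, 40 tall, 24 long along the channel; origin: centre of its underside; axes as the board's. (Sizes in mm.)
- spacer_b: Third in the row, spacer block: loose, plain pale wood, 44 wide across the channel, 40 tall, 36 long along the channel; origin: centre of its underside; axes as the board's. (Sizes in mm.)
- spacer_c: Last in the row (tail), spacer: loose, plain pale wood, 44 wide across the channel, 40 tall, 30 long along the channel; origin: centre of its underside; axes as the board's. Its free face is 15 from its origin towards -y. The four stand touching, 150 long together, 130-260 g, with 1 mm play to each rail; they slide with 1-3 N. (Sizes in mm.)
- bolt (a joint): Steel keeper bolt, slide in m along the board's +x: 0 = drawn back to the robot's side, 0.035 = shut, at its own stop, nose across the channel. Needs 2-3 N, stays where left. Bar 16 mm wide, 10 thick, underside at board z = 28 mm, centred at y = +4 mm. It passes 8 mm behind the tail when the row is home; else the row is in its way.
- bolt_tab (a point): Centre of the top of the bolt's upright tab, on the robot's side of the channel; the tab is 12 thick (along the travel), 26 wide, 40 tall, top at board z = 68. Push its robot-side face, 6 from this point towards the board's -x; that side is clear. Moves with the bolt. (Sizes in mm.)
- spare_block: Bystander: spare wooden spacer, 30 x 44 x 40 tall, standing on the board outside the channel, left part of the robot side. Origin: underside centre. (Sizes in mm.)
- ink_tin: Bystander: ink tin, diameter 52, 45 tall, on the board outside the channel, right part of the robot side. Origin: underside centre. (Sizes in mm.)
- brayer: Bystander: ink roller about 190 long, 110 wide, 40 tall, lying on the table right of the board. Origin: underside near its middle. (Sizes in mm.)
- oil_jar: Bystander: jar, diameter 64, 85 tall, on the table beyond the board. Origin: underside centre. (Sizes in mm.)
- palette_knife: Bystander: spatula 200 long lying on the table left of the board. (Sizes in mm.)
- ink_tube: Bystander: ink tube 108 x 36 x 22 lying on the table beyond the board. (Sizes in mm.)
- timer: Bystander: black timer 60 x 45 x 22 on the table beyond the board. (Sizes in mm.)
Not all that is in view belongs to the job. What is shaped like the spacer_c but orange is not meant.

How it is judged:
By the outcome, as a careful person would: the job done as asked, in the order asked, and still so for the second after the job is handed in, with the robot touching nothing.
It also fails if it takes over 45 s, if anything falls off the work surface, if the arm or the gripper's body presses on something with over 40 N, if the wrist force passes 120 N, or if a joint passes its speed limit or range.

## Working session

There is one attempt and no reset: what is moved stays moved. The work goes in short steps, Python scripts to look and compute and a tool call to move; the robot and the scene stay as the last step left them, time stands still between calls to the robot, and variables do not carry over. Pictures are saved under pics/ and viewed, at most 10 in all, crops included, and the job is handed in when it is done.

Besides the shell and the picture viewer there is one more tool, called after ">>>" as name(argument=value, ...), one argument or row to a line, values as JSON. move_arm: Moves the arm, as the interface text tells. Its arguments: {"type":"object","properties":{"rows":{"type":"string"},"squeeze":{"type":"number"}},"required":["rows"]}

```bash
mkdir -p pics; ls; python3 - <<'E'
from station import arm
import cv2,numpy as np
np.set_printoptions(precision=4,suppress=True)
for n in("top","side"):
    im,d=arm.grab_frame(n); cv2.imwrite(f"pics/{n}0.png",im); np.savez(f"{n}0.npz",im=im,d=d)
    print(arm.camera_model(n))
s=arm.get_state();print(s)
print(arm.camera_model("wrist"))
E
```

```text
pics
{'mtx': array([[528.0477,   0.    , 315.999 ],
       [  0.    , 528.0477, 246.2031],
       [  0.    ,   0.    ,   1.    ]]), 'k1': 0.0473238905325112, 'camera_from_world': array([[ 0.0194, -0.9998, -0.003 , -0.0029],
       [-0.9845, -0.0186, -0.1741,  0.6306],
       [ 0.1741,  0.0063, -0.9847,  1.1306],
       [ 0.    ,  0.    ,  0.    ,  1.    ]])}
{'mtx': array([[586.9634,   0.    , 328.9329],
       [  0.    , 586.9634, 231.3691],
       [  0.    ,   0.    ,   1.    ]]), 'k1': -0.05166912415977379, 'camera_from_world': array([[-0.9589, -0.2835, -0.0112,  0.5804],
       [-0.1812,  0.6422, -0.7448,  0.1663],
       [ 0.2184, -0.7121, -0.6672,  1.2153],
       [ 0.    ,  0.    ,  0.    ,  1.    ]])}
{'t': 0.1, 'q': array([ 1.6071,  0.3593,  0.0112, -0.0003, -1.2241, -0.2881]), 'qd': array([-0.0011,  0.0009,  0.0016,  0.0016,  0.0003, -0.0005]), 'joint_efforts': array([ -0.0018, -58.4161,  29.3753,   7.0155,   0.0101,  -0.    ]), 'eef_pos': array([0.1681, 0.6533, 0.2337]), 'ee_rot': array([ 3.1401, -0.0002, -0.2519]), 'force': array([-0.3456, -0.239 , -0.1649]), 'moment': array([ 0.0064, -0.0185, -0.0487]), 'gripper_force': 0.0, 'width': 0.08775577308045088}
{'mtx': array([[426.696 ,   0.    , 315.1553],
       [  0.    , 426.696 , 246.3982],
       [  0.    ,   0.    ,   1.    ]]), 'k1': -0.026912652893834266, 'mount': array([[-0.0003, -0.9653, -0.2612,  0.0696],
       [ 1.    , -0.0005,  0.0006,  0.0002],
       [-0.0007, -0.2612,  0.9653, -0.1498],
       [ 0.    ,  0.    ,  0.    ,  1.    ]])}
```

View pics/top0.png

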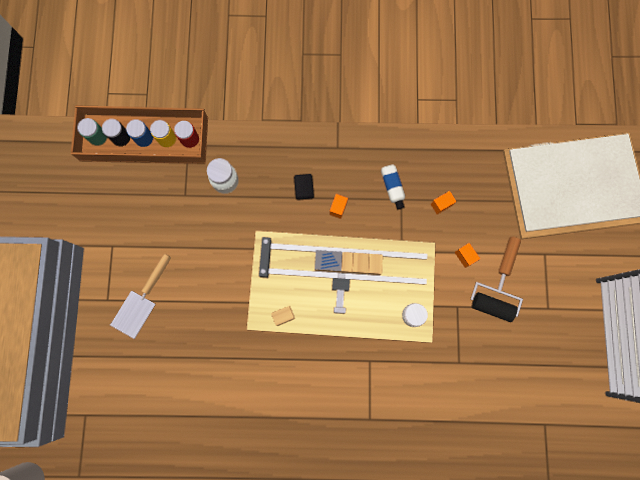

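View pics/side0.png

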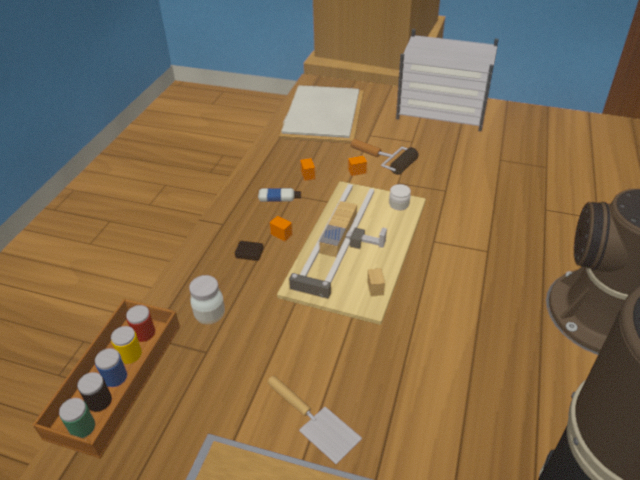

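Top view: the board spans (257,232)–(433,341), with the end stop at (265,257). The row has its inked mount at (328,261) and its pale tail at (375,263). The bolt housing is at (341,284) and its tab near (340,310).
Could be taken for spacer_c: spacer_b/a at (360,262)/(347,262), the spare block at (283,315), and orange blocks at (339,205), (444,202) and (468,254). I choose the pale tail block at (375,263).

```bash
cat > h.py <<'E'
import numpy as np,cv2
from station import arm
from scipy.spatial.transform import Rotation as R
np.set_printoptions(precision=4,suppress=True)
def cam(n,s=None):
    m=arm.camera_model(n)
    if n=="wrist":
        T=np.eye(4);T[:3,:3]=R.from_euler('xyz',s['ee_rot']).as_matrix();T[:3,3]=s['eef_pos']
        W=T@m['mount']
    else: W=np.linalg.inv(m['camera_from_world'])
    return m['mtx'],m['k1'],W
def ray(c,uv):
    K,k,W=c; p=(np.atleast_2d(uv)-K[:2,2])/[K[0,0],K[1,1]]
    q=p.copy()
    for _ in range(10): q=p/(1+k*(q**2).sum(1,keepdims=True))
    return W[:3,3],np.c_[q,np.ones(len(q))]@W[:3,:3].T
def onz(c,uv,z):
    o,d=ray(c,uv); return o+d*((z-o[2])/d[:,2])[:,None]
def proj(c,X):
    K,k,W=c; p=(np.atleast_2d(X)-W[:3,3])@W[:3,:3]; p=p[:,:2]/p[:,2:]
    p=p*(1+k*(p**2).sum(1,keepdims=True)); return p*[K[0,0],K[1,1]]+K[:2,2]
E
python3 - <<'E'
from h import *
im=np.load("top0.npz")['im']; c=cam("top")
hsv=cv2.cvtColor(im,cv2.COLOR_BGR2HSV)
print(hsv[325,300],hsv[262,375],hsv[370,300])
m=cv2.inRange(hsv,(18,60,190),(35,255,255)); m=cv2.morphologyEx(m,cv2.MORPH_OPEN,np.ones((3,3)))
cs=max(cv2.findContours(m,0,2)[0],key=cv2.contourArea)
hull=cv2.convexHull(cs)[:,0].astype(float)
P=onz(c,hull,.014)
r=cv2.minAreaRect(P[:,:2].astype(np.float32)*1000);print(r);bx=cv2.boxPoints(r);print(bx)
print(proj(c,np.c_[bx/1000,[.014]*4]))
print("tail",onz(c,[[382,263]],.054),"mount front",onz(c,[[316,261]],.054),"tab",onz(c,[[340,310]],.068))
cv2.imwrite("pics/crop1.png",cv2.resize(im[225:350,240:445],None,fx=3.9,fy=3.9,interpolation=2))
E
```

```text
[ 23  97 239] [ 18 119 225] [ 14 145 180]
((548.099853515625, -51.14109802246094), (418.7098083496094, 228.39732360839844), 87.18688201904297)
[[ 423.764  -254.639 ]
 [ 651.886  -265.8484]
 [ 672.4357  152.3568]
 [ 444.3137  163.5662]]
[[431.8372 342.3345]
 [434.6761 242.4327]
 [255.13   230.4731]
 [246.107  329.2616]]
tail [[ 0.5954 -0.139   0.054 ]] mount front [[0.5971 0.0085 0.054 ]] tab [[ 0.4885 -0.0458  0.068 ]]
```

View pics/crop1.png

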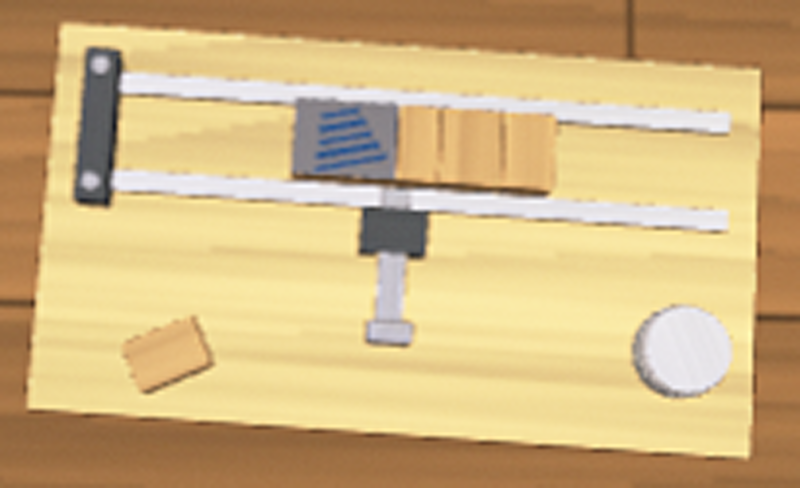

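>>> move_arm(
  rows="0 0 0 .037 .036 0 0;0 0 0 .037 .036 0 0;0 0 0 .037 .036 0 0;0 0 0 .037 .036 0 0;0 0 0 .037 .036 0 0;0 0 0 .037 .036 0 0;0 0 0 .037 .036 0 0;0 0 0 .037 .036 0 0",
  squeeze=10,
)

```text
t: 1.1
eef_pos: [0.3835, 0.2994, 0.2345]
ee_rot: [3.142, 0.0, -0.251]
force: [0.7, 0.2, 0.3]
width: 0.0132
gripper_force: 0.0
```

>>> move_arm(
  rows="0 0 0 .037 .036 0 0;0 0 0 .037 .036 0 0;0 0 0 .037 .036 0 0;0 0 0 .037 .036 0 0;0 0 0 .037 .036 0 0;0 0 0 .037 .036 0 0;0 0 -5.8 .037 .036 0 0;0 0 -5.8 .02 .02 0 0",
)

```text
t: 2.1
eef_pos: [0.5885, -0.0326, 0.2339]
ee_rot: [3.141, 0.001, -0.048]
force: [-0.7, 1.2, -0.0]
width: 0.0005
gripper_force: 0.0
```

>>> move_arm(
  rows="0 0 0 0 0 0 0;0 0 0 0 0 0 0",
)

```text
t: 2.35
eef_pos: [0.5874, -0.0302, 0.2341]
ee_rot: [3.142, 0.001, -0.051]
force: [-0.4, 0.2, -0.3]
width: 0.0009
gripper_force: 0.0
```

```bash
python3 - <<'E'
from h import *
s=arm.get_state();im,d=arm.grab_frame("wrist");print(s['t'],s['eef_pos'],s['ee_rot'])
cv2.imwrite("pics/w1.png",im);np.savez("w1.npz",im=im,d=d,p=s['eef_pos'],r=s['ee_rot'])
E
```

```text
2.35 [ 0.5874 -0.0302  0.2341] [ 3.1416  0.0009 -0.0509]
```

View pics/w1.png

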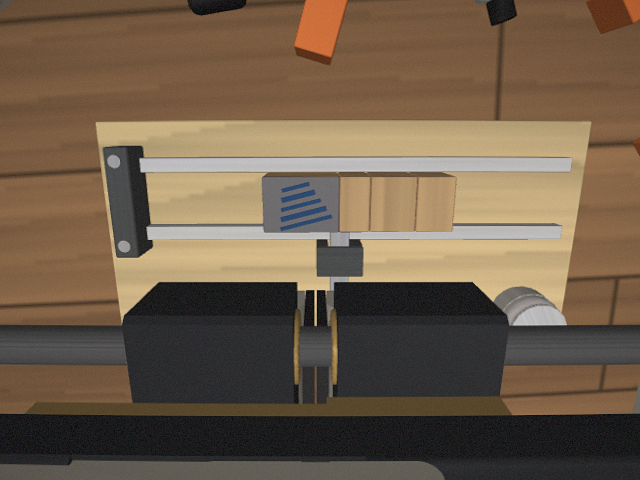

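Wrist view: stop face at about (145,195), inner rail edges at rows ~172 and ~225, mount front edge at column 263, tail edge at column 455, bolt housing at (340,258). The tab is hidden by the gripper.

```bash
python3 - <<'E'
from h import *
d=np.load("w1.npz");s=dict(eef_pos=d['p'],ee_rot=d['r']);c=cam("wrist",s)
g=cv2.cvtColor(d['im'],cv2.COLOR_BGR2HSV)
print('val col 500',g[150:245,500,1]);print('col 200',g[150:245,200,1])
for u in(520,200):
  pass
print("rails z26",onz(c,[[150,158],[150,171],[150,226],[150,239],[560,158],[560,171],[560,225],[560,238]],.026))
print("tail top edge",onz(c,[[455,177],[454,231]],.054),"front",onz(c,[[263,177],[263,232]],.054))
print("stop top corners z48",onz(c,[[142,147],[149,250]],.048))
print("bolt bar",onz(c,[[331,234],[349,234]],.038))
t=np.load("top0.npz");c=cam("top");k=lambda x,y:[240+x/3.9,225+y/3.9]
print("top: tail",onz(c,[k(555,115),k(552,190)],.054),"front",onz(c,[k(295,100),k(292,177)],.054))
print("tab corners",onz(c,[k(370,320),k(413,322),k(366,342),k(412,345)],.068))
print("rails",onz(c,[k(120,91),k(120,190),k(728,123),k(728,220)],.026))
E
```

```text
val col 500 [ 91  89  91  89  91  94  80  17   6   4   4   5   3   6   1   4   3   5
   4   4   1  31  86  92  92  94  89  90  91  92  89  88  88  89  89  92
  93  90  89  88  90  90  91  91  91  88  92  90  92  88  89  91  89  92
  88  90  89  92  92  94  91  93  91  88  93  89  90  91  90  89  90  88
  94  43  13  11  14   4   4   1   4   4   5   7   3   3   3   3   4 100
  94  90  91  92  91]
col 200 [87 91 89 86 90 91 83 33  4  4  5  5  3  4  3  1  4  3  3  3  1  3 76 92
 91 91 90 89 90 91 90 89 91 90 90 93 89 90 92 87 89 92 90 89 91 90 91 90
 90 91 90 88 90 86 90 91 90 93 89 90 87 90 89 88 89 88 88 91 89 87 91 92
 91 81  5  8 15  5  5  4  1  4  5  7  4  7  7  7  5 42 94 90 92 92 90]
rails z26 [[ 0.6426  0.1034  0.026 ]
 [ 0.632   0.105   0.026 ]
 [ 0.5855  0.1121  0.026 ]
 [ 0.574   0.1138  0.026 ]
 [ 0.6256 -0.2361  0.026 ]
 [ 0.6148 -0.2372  0.026 ]
 [ 0.5683 -0.2416  0.026 ]
 [ 0.5566 -0.2428  0.026 ]]
tail top edge [[ 0.6173 -0.1398  0.054 ]
 [ 0.5746 -0.1404  0.054 ]] front [[0.6248 0.0078 0.054 ]
 [0.5815 0.0113 0.054 ]]
stop top corners z48 [[0.6521 0.1    0.048 ]
 [0.5699 0.107  0.048 ]]
bolt bar [[ 0.5732 -0.0429  0.038 ]
 [ 0.5725 -0.0579  0.038 ]]
top: tail [[ 0.6147 -0.1397  0.054 ]
 [ 0.5713 -0.1379  0.054 ]] front [[0.6206 0.0098 0.054 ]
 [0.5759 0.0106 0.054 ]]
tab corners [[ 0.4946 -0.0346  0.068 ]
 [ 0.494  -0.0586  0.068 ]
 [ 0.4824 -0.0325  0.068 ]
 [ 0.4813 -0.0581  0.068 ]]
rails [[ 0.6287  0.1133  0.026 ]
 [ 0.57    0.1112  0.026 ]
 [ 0.6164 -0.2443  0.026 ]
 [ 0.5593 -0.2433  0.026 ]]
```

>>> move_arm(
  rows="0 0 0 .0035 .041 0 0;0 0 0 .0035 .041 0 0;0 0 0 .0035 .041 0 0;0 0 0 .0035 .041 0 0;0 0 0 0 0 .03 0;0 0 0 0 0 .04 0;0 0 0 0 0 .04 0;0 0 0 0 0 .04 0",
)

```text
t: 3.4
eef_pos: [0.5939, -0.1936, 0.084]
ee_rot: [-3.142, -0.001, -0.049]
force: [-0.3, 0.1, 0.2]
width: 0.0002
gripper_force: 0.0
```

>>> move_arm(
  rows="0 0 0 0 0 .01 0;0 0 0 0 0 0 0",
)

```text
t: 3.65
eef_pos: [0.5941, -0.1943, 0.075]
ee_rot: [3.141, 0.0, -0.048]
force: [0.6, 0.3, 0.1]
width: 0.0009
gripper_force: 0.0
```

```bash
python3 - <<'E'
from h import *
s=arm.get_state();im,d=arm.grab_frame("wrist");print(s['t'],s['eef_pos'],s['ee_rot'])
cv2.imwrite("pics/w2.png",im);np.savez("w2.npz",im=im,d=d,p=s['eef_pos'],r=s['ee_rot'])
E
```

```text
3.65 [ 0.5941 -0.1943  0.075 ] [ 3.1413  0.0002 -0.0485]
```

View pics/w2.png

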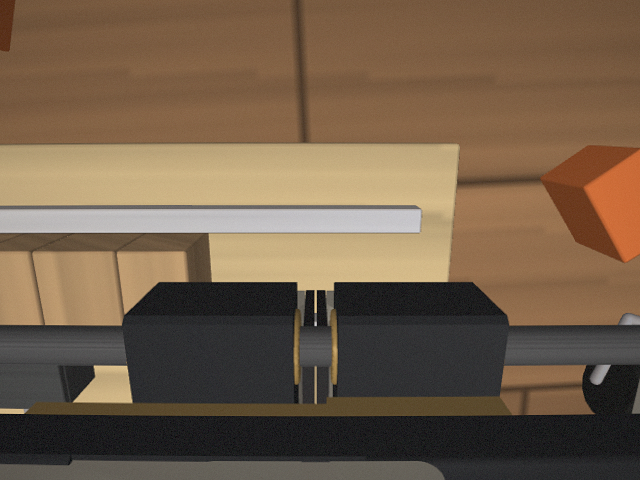

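The view is down the channel: tail end face at columns 190–210, far rail at row ~220. The fingers, with dark boxes either side, cover the near half. I'll check the box geometry by depth.

```bash
python3 - <<'E'
from h import *
f=np.load("w2.npz");d=f['d'];m=arm.camera_model("wrist")
s=dict(eef_pos=f['p'],ee_rot=f['r']);K,k,W=cam("wrist",s);M=m['mount']
for u,v in [(150,300),(280,300),(200,360),(280,360),(240,390),(310,293),(309,310),(315,345),(322,310),(309,350),(309,395),(322,293),(60,345),(300,360),(200,285)]:
    z=d[v,u]; p=np.array([(u-K[0,2])/K[0,0],(v-K[1,2])/K[1,1],1])*z
    print((u,v),round(float(z),4),M[:3,:3]@p+M[:3,3])
# tail edges
c=(K,k,W)
print("tail top",onz(c,[[208,234],[191,260]],.054), "rail inner", onz(c,[[300,233]],.026))
E
```

```text
(150, 300) 0.0825 [ 0.0381 -0.0318 -0.0728]
(280, 300) 0.0819 [ 0.0383 -0.0067 -0.0734]
(200, 360) 0.0777 [ 0.0293 -0.0209 -0.0801]
(280, 360) 0.0771 [ 0.0296 -0.0063 -0.0807]
(240, 390) 0.0779 [ 0.024  -0.0136 -0.0814]
(310, 293) 0.1646 [ 0.0092 -0.0019  0.0044]
(309, 310) 0.1489 [ 0.0093 -0.002  -0.0118]
(315, 345) 0.0836 [ 0.0291  0.0001 -0.0741]
(322, 310) 0.1491 [ 0.0092  0.0025 -0.0116]
(309, 350) 0.0824 [ 0.0288 -0.0011 -0.0755]
(309, 395) 0.1285 [-0.0072 -0.0018 -0.0374]
(322, 293) 0.1657 [0.0088 0.0028 0.0054]
(60, 345) 0.0831 [ 0.0294 -0.0496 -0.0745]
(300, 360) 0.0837 [ 0.0262 -0.0029 -0.0748]
(200, 285) 0.0896 [ 0.0384 -0.0241 -0.0654]
tail top [[ 0.6248 -0.1517  0.054 ]
 [ 0.614  -0.1433  0.054 ]] rail inner [[ 0.6168 -0.1883  0.026 ]]
```

>>> move_arm(
  rows="0 0 0 0 0 .015 0;0 0 0 0 0 .015 0;0 0 0 0 0 .015 0;0 0 0 0 -.008 0 0;0 0 0 0 -.007 0 0;0 0 0 0 -.004 0 0;0 0 0 0 -.002 0 0;0 0 0 0 -.002 0 0",
)

```text
t: 4.7
eef_pos: [0.5951, -0.1717, 0.0299]
ee_rot: [-3.142, -0.001, -0.049]
force: [-0.4, 0.4, 0.6]
width: 0.0005
gripper_force: 0.0
```

>>> move_arm(
  rows="0 0 0 0 -.002 0 0;0 0 0 0 -.002 0 0;0 0 0 0 -.002 0 0;0 0 0 0 -.002 0 0",
)

```text
t: 5.2
eef_pos: [0.5954, -0.1638, 0.0296]
ee_rot: [3.142, -0.0, -0.049]
force: [0.0, 0.7, -0.0]
width: 0.0007
gripper_force: 0.0
```

>>> move_arm(
  rows="0 0 0 0 -.002 0 0;0 0 0 0 -.002 0 0;0 0 0 0 -.002 0 0;0 0 0 0 -.002 0 0",
)

```text
t: 5.7
eef_pos: [0.596, -0.1565, 0.0303]
ee_rot: [3.141, -0.0, -0.049]
force: [-2.4, -6.9, 9.3]
width: 0.0007
gripper_force: 4.2
```

>>> move_arm(
  rows="0 0 0 0 -.002 0 0;0 0 0 0 -.002 0 0;0 0 0 0 -.002 0 0;0 0 0 0 -.002 0 0",
)

```text
t: 6.2
eef_pos: [0.5961, -0.1477, 0.0295]
ee_rot: [-3.142, 0.0, -0.049]
force: [0.4, -3.0, 2.8]
width: 0.0004
gripper_force: 1.6
```

>>> move_arm(
  rows="0 0 0 0 -.002 0 0;0 0 0 0 -.002 0 0;0 0 0 0 -.002 0 0;0 0 0 0 -.002 0 0",
)

```text
t: 6.7
eef_pos: [0.5965, -0.1397, 0.0295]
ee_rot: [-3.142, 0.0, -0.049]
force: [0.3, -2.4, 1.8]
width: 0.0003
gripper_force: 1.1
```

```bash
python3 - <<'E'
from h import *
a,_=arm.grab_frame("side");b,_=arm.grab_frame("top")
a=cv2.resize(a[160:320,270:440],(510,480),interpolation=2);b=cv2.resize(b[225:350,245:315+40],None,fx=2.6,fy=3.84,interpolation=2)[:480]
cv2.imwrite("pics/c2.png",np.hstack([a,b]))
E
```

```text
(no output)
```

View pics/c2.png

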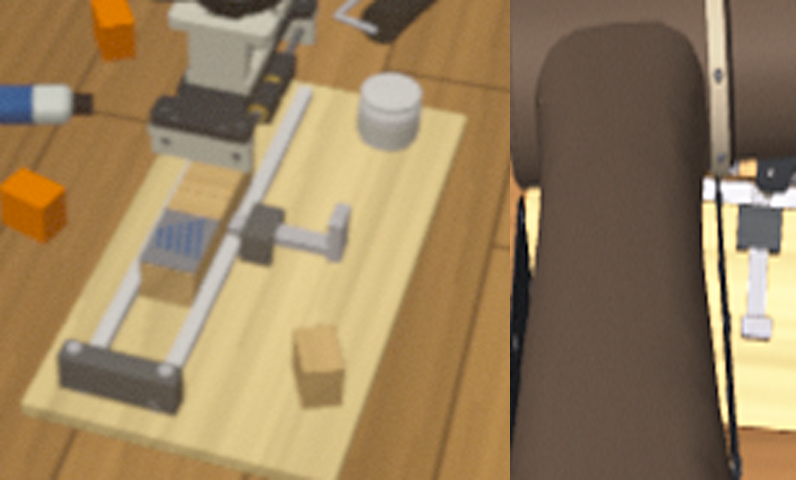

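Side crop (left half): the mount, at about (175,260), and the spacers slide together between the rails. The stop is ahead at (120,375), and tin, spare block and bolt are undisturbed.

>>> move_arm(
  rows="0 0 0 0 -.0025 0 0;0 0 0 0 -.0025 0 0;0 0 0 0 -.0025 0 0;0 0 0 0 -.0025 0 0;0 0 0 0 -.0025 0 0;0 0 0 0 -.0025 0 0;0 0 0 0 -.0025 0 0;0 0 0 0 -.0025 0 0",
)

```text
t: 7.8
eef_pos: [0.5975, -0.1197, 0.0295]
ee_rot: [3.142, 0.0, -0.049]
force: [-0.1, -2.3, -0.1]
width: 0.0006
gripper_force: 0.9
```

>>> move_arm(
  rows="0 0 0 0 -.0025 0 0;0 0 0 0 -.0025 0 0;0 0 0 0 -.0025 0 0;0 0 0 0 -.0025 0 0;0 0 0 0 -.0025 0 0;0 0 0 0 -.0025 0 0;0 0 0 0 -.0025 0 0;0 0 0 0 -.0025 0 0",
)

```text
t: 8.8
eef_pos: [0.5985, -0.0998, 0.0295]
ee_rot: [-3.142, 0.0, -0.049]
force: [0.3, -1.3, 0.5]
width: 0.0003
gripper_force: 0.5
```

>>> move_arm(
  rows="0 0 0 0 -.0025 0 0;0 0 0 0 -.0025 0 0;0 0 0 0 -.0025 0 0;0 0 0 0 -.0025 0 0;0 0 0 0 -.0025 0 0;0 0 0 0 -.0025 0 0;0 0 0 0 -.0025 0 0;0 0 0 0 -.0025 0 0",
)

```text
t: 9.8
eef_pos: [0.5995, -0.0798, 0.0296]
ee_rot: [3.142, 0.0, -0.049]
force: [-0.3, -1.6, 0.5]
width: 0.0006
gripper_force: 0.8
```

>>> move_arm(
  rows="0 0 0 0 -.002 0 0;0 0 0 0 -.002 0 0;0 0 0 0 -.002 0 0;0 0 0 0 -.002 0 0;0 0 0 0 -.002 0 0;0 0 0 0 -.002 0 0",
)

```text
t: 10.55
eef_pos: [0.6001, -0.0678, 0.0295]
ee_rot: [-3.142, 0.0, -0.049]
force: [-0.4, -1.6, 2.4]
width: 0.0006
gripper_force: 1.4
```

>>> move_arm(
  rows="0 0 0 0 -.0015 0 0;0 0 0 0 -.0015 0 0;0 0 0 0 -.0015 0 0;0 0 0 0 -.0015 0 0",
)

```text
t: 11.05
eef_pos: [0.6004, -0.0619, 0.0296]
ee_rot: [-3.142, -0.0, -0.049]
force: [0.6, -1.6, 0.6]
width: 0.0002
gripper_force: 0.8
```

>>> move_arm(
  rows="0 0 0 0 -.0015 0 0;0 0 0 0 -.0015 0 0;0 0 0 0 -.001 0 0",
)

```text
t: 11.42
eef_pos: [0.6006, -0.0579, 0.0296]
ee_rot: [3.142, -0.0, -0.049]
force: [-0.8, -1.5, -0.6]
width: 0.0005
gripper_force: 0.6
```

>>> move_arm(
  rows="0 0 0 0 -.001 0 0;0 0 0 0 -.001 0 0;0 0 0 0 -.001 0 0",
)

```text
t: 11.8
eef_pos: [0.6007, -0.0549, 0.0295]
ee_rot: [-3.142, 0.0, -0.049]
force: [-0.0, -1.7, 1.9]
width: 0.0003
gripper_force: 0.9
```

```bash
python3 - <<'E'
from h import *
a,_=arm.grab_frame("side")
cv2.imwrite("pics/c3.png",cv2.resize(a[210:310,270:400],None,fx=5,fy=5,interpolation=2))
E
```

```text
(no output)
```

View pics/c3.png

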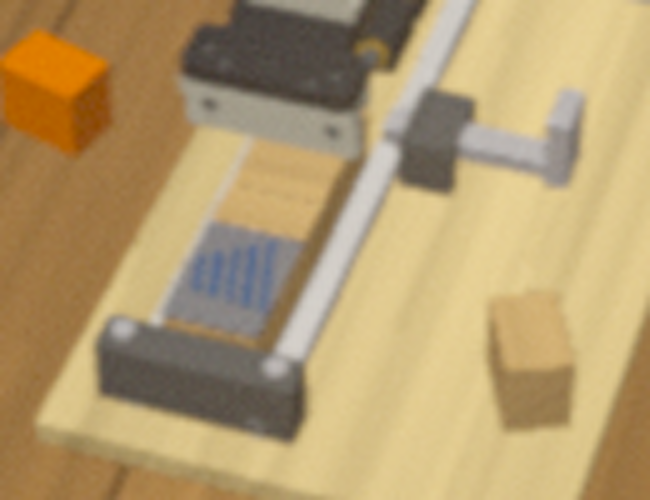

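The mount's front edge, around (215,330), is a few mm short of the stop, with a sliver of wood still visible. The train is closed up, so I continue gently.

>>> move_arm(
  rows="0 0 0 0 -.001 0 0;0 0 0 0 -.001 0 0;0 0 0 0 -.001 0 0",
)

```text
t: 12.22
eef_pos: [0.6006, -0.0532, 0.0296]
ee_rot: [3.14, 0.001, -0.049]
force: [0.9, -13.0, 1.6]
width: 0.0008
gripper_force: 6.4
```

>>> move_arm(
  rows="0 0 0 0 -.001 0 0;0 0 0 0 -.001 0 0;0 0 0 0 -.001 0 0",
)

```text
t: 12.6
eef_pos: [0.6001, -0.0529, 0.0298]
ee_rot: [3.137, 0.002, -0.05]
force: [1.9, -27.3, 3.6]
width: 0.0009
gripper_force: 13.7
```

The force jump at y = -0.053 means the row is home. Back off, rise and go behind the tab.

>>> move_arm(
  rows="0 0 0 0 .004 0 0;0 0 0 0 .008 0 0;0 0 0 0 .012 0 0;0 0 0 0 .012 0 0;0 0 0 0 0 .0 0;0 0 0 0 0 -.03 0;0 0 0 0 0 -.03 0;0 0 0 0 0 -.03 0",
)

```text
t: 13.6
eef_pos: [0.5992, -0.0848, 0.1205]
ee_rot: [-3.142, 0.0, -0.049]
force: [0.1, -0.6, -0.1]
width: 0.0006
gripper_force: 0.0
```

>>> move_arm(
  rows="0 0 0 -.03 -.007 0 0;0 0 0 -.035 -.007 0 0;0 0 0 -.035 -.007 0 0;0 0 0 -.035 -.007 0 0;0 0 0 -.02 -.006 0 0;0 0 0 0 0 0 0;0 0 0 0 0 0 0",
)

```text
t: 14.48
eef_pos: [0.447, -0.0431, 0.1199]
ee_rot: [-3.141, -0.001, -0.049]
force: [0.1, -0.2, 0.1]
width: 0.0003
gripper_force: 0.0
```

```bash
python3 - <<'E'
from h import *
s=arm.get_state();im,d=arm.grab_frame("wrist");print(s['t'],s['eef_pos'],s['ee_rot'],s['force'])
t,_=arm.grab_frame("top");cv2.imwrite("pics/t3.png",t)
cv2.imwrite("pics/w3.png",im);np.savez("w3.npz",im=im,d=d,p=s['eef_pos'],r=s['ee_rot'])
E
```

```text
14.475 [ 0.447  -0.0431  0.1199] [-3.1413 -0.0011 -0.0489] [ 0.0919 -0.1786  0.1495]
```

View pics/w3.png

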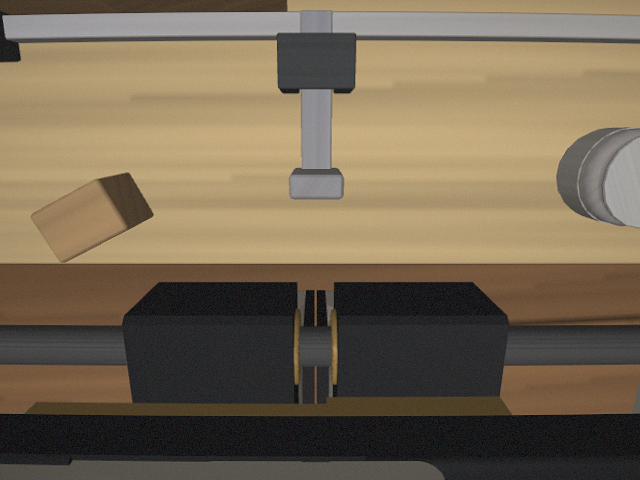

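Tab top spans columns 289–343 with its robot-side edge at row 198, lined up with the fingers at column 315. The row's tail ends at column 287, left of the bolt bar at 300–332, so the bolt's path is clear.

```bash
python3 - <<'E'
from h import *
f=np.load("w3.npz");c=cam("wrist",dict(eef_pos=f['p'],ee_rot=f['r']))
print(onz(c,[[290,197],[342,197],[316,172]],.068))
E
```

```text
[[ 0.4869 -0.0333  0.068 ]
 [ 0.4856 -0.0579  0.068 ]
 [ 0.498  -0.0462  0.068 ]]
```

>>> move_arm(
  rows="0 0 0 0 .0025 .02 0;0 0 0 0 0 .03 0;0 0 0 0 0 .026 0;0 0 0 .008 0 0 0;0 0 0 .008 0 0 0;0 0 0 .005 0 0 0;0 0 0 .003 0 0 0;0 0 0 .003 0 0 0",
)

```text
t: 15.58
eef_pos: [0.4733, -0.0471, 0.044]
ee_rot: [-3.141, -0.001, -0.049]
force: [-0.0, 0.1, 0.7]
width: 0.0004
gripper_force: 0.0
```

>>> move_arm(
  rows="0 0 0 .003 0 0 0;0 0 0 .003 0 0 0;0 0 0 .003 0 0 0;0 0 0 .003 0 0 0",
)

```text
t: 16.08
eef_pos: [0.4849, -0.0479, 0.0435]
ee_rot: [3.141, 0.0, -0.049]
force: [-2.0, -0.4, 1.4]
width: 0.0009
gripper_force: 1.1
```

>>> move_arm(
  rows="0 0 0 .003 0 0 0;0 0 0 .003 0 0 0;0 0 0 .003 0 0 0;0 0 0 .003 0 0 0;0 0 0 .003 0 0 0;0 0 0 .003 0 0 0;0 0 0 .003 0 0 0",
)

```text
t: 16.95
eef_pos: [0.5061, -0.0489, 0.0435]
ee_rot: [3.142, 0.0, -0.049]
force: [-2.1, -0.6, 1.9]
width: 0.0004
gripper_force: 1.1
```

>>> move_arm(
  rows="0 0 0 .0015 0 0 0;0 0 0 .0015 0 0 0;0 0 0 .001 0 0 0",
)

```text
t: 17.32
eef_pos: [0.5089, -0.049, 0.0434]
ee_rot: [3.141, 0.002, -0.05]
force: [-8.1, 2.4, 6.4]
width: 0.0005
gripper_force: 4.2
```

>>> move_arm(
  rows="0 0 0 .0015 0 0 0;0 0 0 .0015 0 0 0;0 0 0 .0 0 0 0",
)

```text
t: 17.7
eef_pos: [0.5089, -0.0494, 0.0429]
ee_rot: [3.141, 0.007, -0.05]
force: [-15.3, 4.3, 11.1]
width: 0.0003
gripper_force: 7.6
```

>>> move_arm(
  rows="0 0 0 -.005 0 0 0;0 0 0 -.015 0 0 0;0 0 0 -.025 0 0 0;0 0 0 -.017 0 0 0;0 0 0 0 0 -.03 0;0 0 0 0 0 -.046 0;0 0 0 0 0 0 0;0 0 0 0 0 0 0",
)

```text
t: 18.7
eef_pos: [0.4507, -0.0459, 0.1197]
ee_rot: [-3.141, -0.001, -0.049]
force: [0.1, -0.6, -0.1]
width: 0.0005
gripper_force: 0.0
```

```bash
python3 - <<'E'
from h import *
s=arm.get_state();im,d=arm.grab_frame("wrist");print(s['t'],s['eef_pos'],s['ee_rot'],s['force'])
a,_=arm.grab_frame("side")
a=cv2.resize(a[200:310,275:400],(500,440),interpolation=2)
w=cv2.resize(im[:240,160:480],(300,225));w=np.vstack([w,np.zeros((215,300,3),np.uint8)])
cv2.imwrite("pics/w4.png",np.hstack([a,w]));np.savez("w4.npz",im=im,p=s['eef_pos'],r=s['ee_rot'])
E
```

```text
18.7 [ 0.4507 -0.0459  0.1197] [-3.141  -0.001  -0.0493] [ 0.0714 -0.5774 -0.1345]
```

View pics/w4.png

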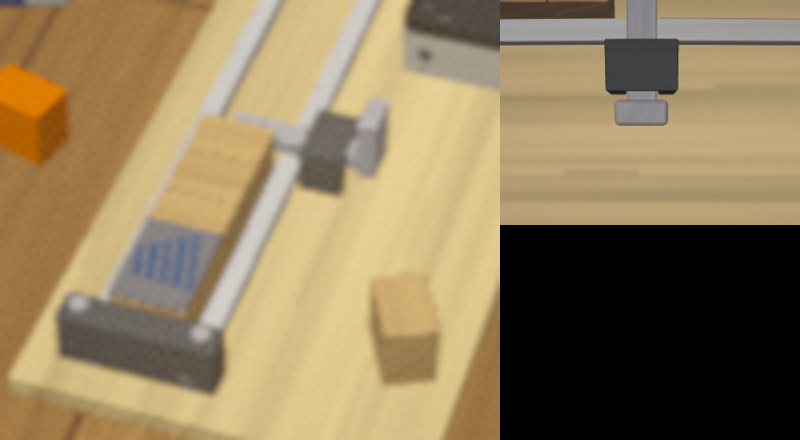

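```bash
python3 - <<'E'
from h import *
f=np.load("w4.npz");c=cam("wrist",dict(eef_pos=f['p'],ee_rot=f['r']));im=f['im'].astype(int)
print("row3",im[3,270:340,0]);print("row10",im[10,270:340,0])
r=lambda x,y:[160+(x-500)*320/300,y*320/300]
print("tail",onz(c,[[281.5,3]],.054),onz(c,[[281.5,3]],.034),"bolt",onz(c,[[295,3],[329,3]],.038))
print("tab face",onz(c,[r(615,124),r(667,124)],.068))
E
```

```text
row3 [ 48  48  52  49  48  50  45  43  44  41  41  47  89 106 107 105 102 106
 108 104 105 103 103 104 106 120 131 140 138 137 141 142 138 140 138 140
 142 145 147 139 138 138 137 135 134 135 134 138 137 137 136 137 139 140
 146 138 105  92 104 104  99 105 103 105 103 105 104 106 104 101]
row10 [ 48  43  50  38  46  41  44  46  40  37  36  45  78 113 106 107 106 111
 106 109 109 109 106 110 107 111 134 140 138 138 140 144 140 139 139 142
 141 140 141 141 140 141 134 138 135 139 137 135 135 138 139 139 142 142
 146 136 105  93 110 110 108 110 107 109 111 107 110 110 109 108]
tail [[ 0.5779 -0.037   0.054 ]] [[ 0.5832 -0.0358  0.034 ]] bolt [[ 0.5818 -0.0427  0.038 ]
 [ 0.581  -0.0593  0.038 ]]
tab face [[ 0.5205 -0.0347  0.068 ]
 [ 0.5193 -0.06    0.068 ]]
```

The bolt nose lies across behind the tail (side crop (245,120)) and the tab is against the housing. The tail–bolt gap measures slightly under 8 mm, so I'll check the stop contact from above.

>>> move_arm(
  rows="0 0 0 .0165 -.032 0 0;0 0 0 .0165 -.032 0 0;0 0 0 .0165 -.032 0 0;0 0 0 .0165 -.032 0 0;0 0 0 .0165 -.032 0 0;0 0 0 0 0 0 0;0 0 0 0 0 0 0",
)

```text
t: 19.68
eef_pos: [0.5404, 0.1092, 0.1183]
ee_rot: [3.14, 0.002, -0.049]
force: [-0.7, 0.7, -0.7]
width: 0.0004
gripper_force: 0.0
```

```bash
python3 - <<'E'
from h import *
s=arm.get_state();im,d=arm.grab_frame("wrist");print(s['t'],s['eef_pos'],s['ee_rot'])
cv2.imwrite("pics/w5.png",im[:270]);np.savez("w5.npz",im=im,p=s['eef_pos'],r=s['ee_rot'],d=d)
E
```

```text
19.675 [0.5404 0.1092 0.1183] [ 3.1403  0.0022 -0.0492]
```

View pics/w5.png

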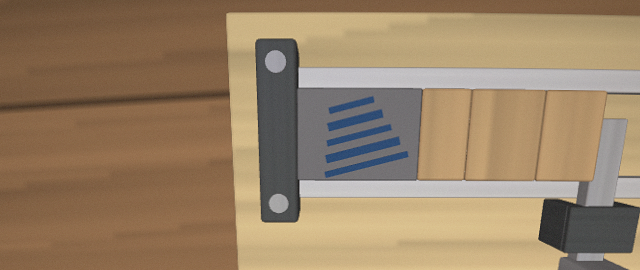

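The mount's front edge is flush on the stop face (column 298) with no gap. All joints in the row are closed (columns 421, 467, 540), and the bolt nose at (612,150) crosses behind the tail. The arm is clear, so I hand in.

```bash
python3 -c "
from station import arm
print(arm.job_done())"
```

```text
the job is handed in; nothing more can be done
None
```

The row was pushed as one closed train home against the end stop, the keeper bolt was then pushed fully shut behind it, and I handed the job in at about 20 s with the arm clear and the spare block, ink tin and other things untouched.

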